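Set an arbor between centres and hold the magnifier over it

TASK

Lay the brass arbor on the two saddles of the green bench centres and slide the tailstock up until the arbor's two points sit fully home in the headstock and tailstock cups. Then take the rectangular magnifier by its red handle, carry it over the screwdriver rack and hold it level about 10 mm above the arbor's collar, lens centred over the collar with its long side along the arbor, never touching the arbor. Finish while still holding it there, steady in the air; leave the steel arbor and everything else where it is.

Things in the scene. Friction and masses are not known exactly. Their poses are not given: they have to be found in the camera images.
- centres: Green bench centres fixed on the table, right half. Origin: on the table midway between the saddles; z up; x = arbor axis, from headstock (-x) to tailstock (+x). Base x -110 to 140 mm, 60 wide, 12 high. Headstock block x = -93 to -59 mm, 44 wide, top z = 62 mm. An arbor is lowered on the saddles clear of both cup mouths; the pushed tailstock slides it along into the headstock cup.
- saddle_mid (a point): Point on the arbor axis midway between the two dark V saddles, 50 mm above the table. Saddles are 6 mm thick, at 28 mm either side of it along the centres' x, open upwards, 17 mm wide at the mouth; they carry a 12 mm rod with its axis at this height.
- headstock_cup (a point): Centre of the headstock cup's mouth, on the arbor axis 47 mm to the -x side of saddle_mid. Steel cup facing +x, 20 mm outside, 13 mm bore, 8 mm deep (bottom at centres' x = -55 mm).
- tailstock (a joint): Tailstock slide along the centres' x, in m: 0 = fully back, grows towards the headstock (stop at 0.050 when empty). Starts at 0 to 0.012. Its cup (like the headstock's, facing -x) has its mouth at centres' x = 77 mm minus this value. With the arbor fully home in both cups it reads 0.040, the arbor's middle at x = -5 mm. About 2.5 N friction: stays where left.
- tailstock_grip (a point): Middle of the red upright grip on top of the tailstock: 12 mm thick along the centres' x, 26 mm wide across, 30 mm high; this point is 77 mm above the table, the green block's top (26 mm long in x, 44 mm wide) is 15 mm below it. Moves with the tailstock.
- brass_arbor: Brass arbor, 100 mm long, 12 mm diameter, with a collar of 16 mm diameter and 24 mm length at mid-length and an 8 mm long blunt point (8 mm tapering to 3 mm diameter) at each end; about 90 g. Origin: on the axis at mid-length; x along the axis (both ends alike). It may roll about x. Starts in one of the two places of the blue rack.
- rack: Blue arbor rack fixed to the table, on the left half. Base 80 x 110 x 6 mm high. Origin under its centre on the table. Two places along its x at y = -25 and +25 mm, each with V saddles (6 mm thick) at x = -28 and +28 mm holding an arbor's axis at z = 36 mm.
- steel_arbor: Steel arbor of the same shape and frame as the brass one, in the rack's other place. Leave it.
- magnifier: Rectangular magnifier: black frame 44 (x) x 70 (y) x 8 mm high with glass lens; red handle 14 x 14 mm along -x, from x = -22 to -122 mm, z = 0 to 14 mm. Origin under the lens centre, level with the flat underside of frame and handle; z up as it lies; y along the long side. About 150 g, mass centre at x = -57 mm. Lies level on its rest, underside 35 mm above the table.
- lens_under (a point): Centre of the lens on the level of the frame's underside (same point as the magnifier's origin).
- rest: Dark wooden magnifier rest fixed to the table, on the left half; same axes as the magnifier lying on it. Origin on the table under the lens centre. Base 8 mm high; one post under the frame (x = -22 to 22 mm) and one under the handle's end (x = -119 to -105 mm), tops at 35 mm; the handle between them is free on all sides.
- drivers: Wooden rack 200 mm (x) x 50 mm (y) x 30 mm high with a row of six screwdrivers standing up to 110 mm above the table, between the left things and the bench centres. Origin under its centre. Loose, 0.7 kg: carry things over it.
- dome: White saucer 110 mm across with a clear dust dome, 88 mm high in all; origin under its centre; loose.
- oil_jar: Amber jar 32 mm across, 45 mm high; origin under its centre; loose.
- parts_dish: Clear round dish of small parts, 110 mm across, 22 mm high; origin under its centre; loose.
- movement_holder: Round watch movement in a holder, 48 mm across, 22 mm high; origin under its centre; loose.
Things that resemble listed ones, but are neither listed nor needed, are in the scene too. Of the things like the magnifier, leave any that is orange; of the rest the larger one is meant.

How it is judged:
By the outcome, as a careful person would: the job done as asked, in the order asked, and still so for the second after the job is handed in, while the arm keeps its last pose, push and grip.
It also fails if it takes over 67 s, if anything falls off the work surface, if the arm or the gripper's body presses on something with over 40 N, if the wrist force passes 120 N, or if a joint passes its speed limit or range.

ROBOT

A 6-joint arm with a two-finger parallel gripper is mounted at the origin on the work surface. World frame = base frame: x ahead of the robot, y to its left, z up, the work surface at z = 0. Lengths are in m, angles in rad, forces in N, time in s.
With the tool pointing down it reaches from about 0.35 to 0.925 m from the base axis. Payload 6.4 kg.
Tool frame: the origin (TCP) lies midway between the tips of the shut fingers; the grasp point (between the pads) lies 19 mm behind it (pinch_z is the distance from the TCP to the grasp point, in m); z points along the fingers, y is the line along which they close (so a half turn about z gives the same grasp; the last joint's range is limited). The gripper opens to 94 mm and grips with 3 to 60 N. Pads are 16 mm wide; open, the fingers measure 119 mm over their backs; the gripper's body (75 mm by 177 mm) begins 78 mm behind the grasp point.
Start: joints at [-1.304, 0.245, 1.558, -0, 1.339, -0.174], TCP at [0.277, -0.588, 0.205] pointing down, gripper open.
Joint ranges: [-3.13, 3.13], [-1.02, 2.26], [0.13, 2.54], [-0.95, 4.09], [0.21, 2.88], [-2.74, 2.74]. Speed limits (rad/s): [2.57, 2.57, 3.14, 3.14, 3.14, 3.14].

INTERFACE

Orientations are given as a rotation vector (axis times angle).
In Python, from plant import * gives the robot as it stands. The module is installed in compiled form; this text tells all that it offers. Calls block until the motion is done:
- reach(position, orientation): joint-space move of the TCP to a pose.
- move_l(position, speed=0.15, frame=None, guard=None): straight line of the TCP; frame=None keeps the orientation; speed is the mean speed in m/s. With guard (N) it stops when the force on the tool has changed by that much, and returns True; else False.
- move_j(angles): joint-space move.
- move_gripper(opening, grasp_force=None): finger opening in m; grasp_force is the grip in N (None keeps the last); returns when the fingers have stopped.
- pause(seconds).
- inverse_kinematics(position, orientation): joint angles nearest the present ones, or None.
- read_camera(name): name is "side" or "top" or "wrist"; returns a dict with "color" (480x640x3 uint8, red, green, blue), "z_map" (480x640 float32, m along the optical axis (not along the pixel's ray), 0 where there is no reading), "fx", "fy", "cx", "cy" (pixels), "dist" ([k1, k2, p1, p2, k3] as OpenCV has them; the pictures are not rectified), "position" and "rotation" of the camera in the world. Camera axes: x right, y up, looking along -z (the intrinsics and any distortion apply to the point x, -y, -z); pixel columns grow to the right and rows downward; lengths in m; the calibration is good to about 2 mm. A picture is of the moment at which its call begins.
A pose or a line that the arm cannot do raises MotionError and nothing moves.
- sign_off(): hands the job in; it is judged then, once.
Trained networks look in the newest picture that a camera, given by its name, has taken for a name from the list of things; names that differ only in an ending like _2 or _b are one class to them, and where a whole thing is asked for, a point or a joint stands for the part that bears it (a point fixed in the world has none). Each returns a list of dicts, best first, with "p" (0 to 1); they miss things now and then, are a little off and sometimes report something else, mostly with a low value. They report only what shows in the picture. A call takes as long as a camera call. They do not tell look-alikes from the thing itself.
- find_in(camera, name): "pixel" ([row, column] in pixels, amid what is visible of it).
- tip_of(camera, name): "pixel" ([row, column] in pixels: a listed point, or the origin of a listed thing).
Readings, each from a call of its own:
- current_t(): time.
- current_q(): joint angles.
- current_joint_velocities(): joint speeds.
- current_joint_efforts(): joint torques, N m.
- current_eef_pos(): TCP position.
- current_ee_rot(): TCP orientation.
- current_wrist_force(): force on the tool from outside, world axes, zero at the start.
- current_torque(): the same for the moment, N m.
- current_gripper_width(): finger opening in m.
- current_finger_force(): force on a finger pad.
Only numpy, scipy, OpenCV 4.12 (cv2) and the standard library are available. Lean on these libraries where they do the work, as an engineer would, in place of code of your own. Each camera call takes 0.05 s, during which the arm holds its last target. There are 200 camera calls.

## Working session

There is one attempt and no reset: what is moved stays moved. The work goes in short steps, each a Python script; the robot and the scene stay as the last script left them, time stands still between calls to the robot, and variables do not carry over. Pictures are saved under pics/ and viewed, at most 10 in all, crops included, and the job is handed in when it is done.

```bash
mkdir -p pics; ls; cat > h.py <<'E'
from plant import *
import numpy as np, cv2
from scipy.spatial.transform import Rotation as R
def cam(n):
    return read_camera(n)
def rays(c,uv):
    K=np.array([[c['fx'],0,c['cx']],[0,c['fy'],c['cy']],[0,0,1.]])
    p=cv2.undistortPoints(np.array(uv,float).reshape(-1,1,2),K,np.array(c['dist'],float)).reshape(-1,2)
    return p
def rot(c):
    r=np.array(c['rotation'],float)
    return r if r.shape==(3,3) else R.from_rotvec(r).as_matrix()
def pts(c,uv,z=None):
    """pixels (col,row)-> world by depth map or on plane height z"""
    uv=np.array(uv,float).reshape(-1,2); p=rays(c,uv); M=rot(c)
    d=np.c_[p[:,0],-p[:,1],-np.ones(len(p))]@M.T
    o=np.array(c['position'])
    if z is None:
        s=c['z_map'][uv[:,1].round().astype(int),uv[:,0].round().astype(int)]
    else: s=(z-o[2])/d[:,2]
    return o+d*np.asarray(s)[:,None]
def down(yaw):
    """tool down, tool y axis (closing) at angle yaw from world x axis"""
    y=np.array([np.cos(yaw),np.sin(yaw),0]);zz=np.array([0,0,-1.])
    return R.from_matrix(np.c_[np.cross(y,zz),y,zz]).as_rotvec()
E
cat > a.py <<'E'
from h import *
print(current_t(), current_ee_rot())
for n in ("top","side","wrist"):
    c=cam(n); cv2.imwrite(f'pics/{n}0.png',c['color'][:,:,::-1]); np.save(f'{n}0.npy',c,allow_pickle=True)
    print(n,c['position'],c['rotation'],c['fx'],c['dist'])
    if n!="wrist":
      for k in "centres tailstock_grip brass_arbor steel_arbor rack magnifier rest drivers dome oil_jar parts_dish movement_holder headstock_cup saddle_mid".split():
        for d in tip_of(n,k)[:3]:
            u=d['pixel'][::-1]
            print(n,k,round(d['p'],2),np.round(d['pixel']),pts(c,u).round(3)[0])
E
python3 a.py
```

```text
pics
0.0 [-3.06376223e+00 -6.86376793e-01  1.13854075e-04]
top [0.2736818  0.05422202 1.53571262] [ 0.10825514 -0.1285348  -1.54601942] 575.2168249608568 [-0.02438133  0.          0.          0.          0.        ]
top centres 0.85 [224. 418.] [ 0.556 -0.226  0.007]
top centres 0.54 [229. 196.] [0.526 0.368 0.038]
top tailstock_grip 0.7 [224. 460.] [ 0.545 -0.319  0.089]
top tailstock_grip 0.19 [147. 286.] [0.742 0.135 0.077]
top brass_arbor 0.69 [231. 200.] [0.519 0.356 0.045]
top steel_arbor 0.69 [210. 196.] [0.573 0.366 0.055]
top rack 0.7 [220. 200.] [0.552 0.362 0.013]
top magnifier 0.78 [340. 180.] [0.235 0.399 0.007]
top magnifier 0.66 [219. 263.] [0.553 0.191 0.047]
top magnifier 0.57 [341. 252.] [0.235 0.213 0.01 ]
top rest 0.62 [224. 325.] [0.54  0.029 0.07 ]
top rest 0.57 [220. 267.] [0.551 0.181 0.051]
top drivers 0.63 [222. 326.] [0.539 0.026 0.109]
top dome 0.97 [150. 283.] [0.734 0.142 0.074]
top oil_jar 0.69 [293. 337.] [ 0.364 -0.007  0.045]
top parts_dish 0.86 [150. 377.] [ 0.763 -0.112  0.005]
top parts_dish 0.62 [222. 198.] [0.548 0.368 0.01 ]
top movement_holder
[... 1165 characters left out ...]
de drivers 0.66 [266. 297.] [0.555 0.051 0.013]
side drivers 0.19 [278. 196.] [0.739 0.165 0.023]
side dome 0.65 [276. 195.] [0.741 0.166 0.028]
side oil_jar 0.56 [266. 386.] [ 0.367 -0.004  0.013]
side parts_dish 0.85 [213. 244.] [ 0.764 -0.136  0.01 ]
side movement_holder 0.57 [248. 394.] [ 0.364 -0.088  0.008]
side headstock_cup 0.73 [203. 325.] [ 0.55  -0.152  0.062]
side saddle_mid 0.66 [170. 345.] [ 0.542 -0.314  0.078]
side saddle_mid 0.61 [194. 332.] [ 0.562 -0.253  0.035]
side saddle_mid 0.52 [364. 255.] [0.519 0.368 0.04 ]
wrist [ 0.34113431 -0.55761987  0.38511038] [-0.21711424  0.13831217 -1.1235147 ] 343.0445907684894 [-0.01054957  0.          0.          0.          0.        ]
```

```bash
python3 - <<'E'
import cv2
a=cv2.imread('pics/top0.png')
cv2.imwrite('pics/top0c.png',cv2.resize(a[170:370,140:500],None,fx=2.2,fy=2.2,interpolation=cv2.INTER_CUBIC))
E
```

```text
(no output)
```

View pics/top0c.png

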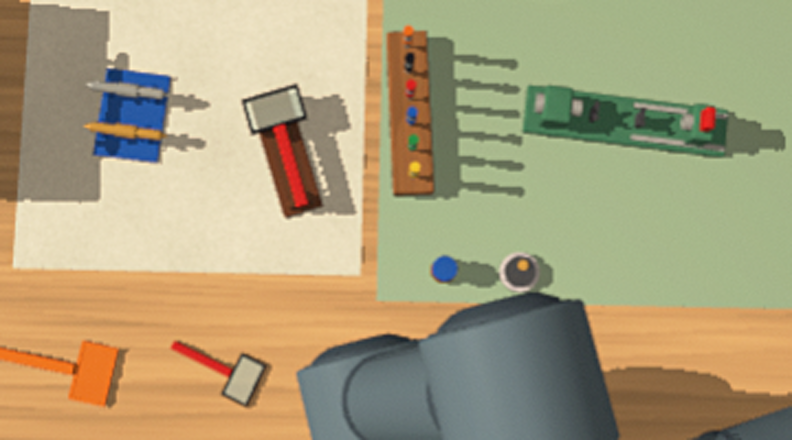

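View pics/side0.png

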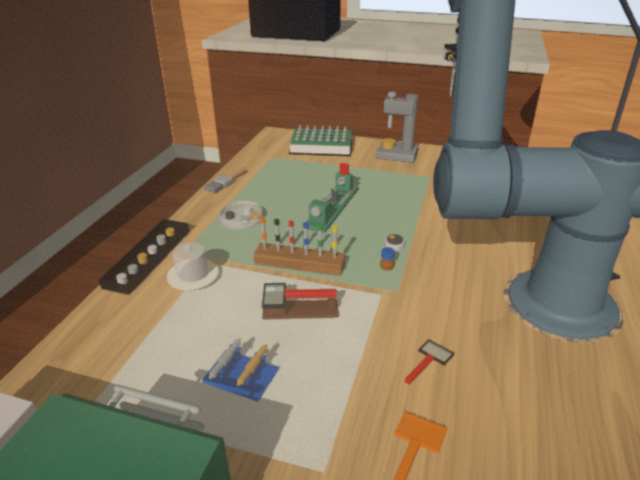

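The top crop shows the brass arbor at about (125,130) in the rack's place nearest the robot and steel at (125,90). The large magnifier on its rest has its lens at (275,108) and handle towards the robot. The centres have the headstock at (555,105) and the red tailstock grip at (708,118). The side view confirms this. Next I take close wrist views.

```bash
cat >> h.py <<'E'
def cam_pose(target,yaw,tz):
    """tool pose (down,yaw) at height tz so the wrist camera's centre ray hits target"""
    c=np.load('wrist0.npy',allow_pickle=True).item()
    T=R.from_rotvec([-3.06376223e+00,-6.86376793e-01,1.13854075e-04]).as_matrix()
    off=T.T@(np.array(c['position'])-np.array([.277,-.588,.205])); v=T.T@rot(c)@[0,0,-1]
    N=R.from_rotvec(down(yaw)).as_matrix(); o=N@off; d=N@v
    s=(target[2]-(tz+o[2]))/d[2]
    return np.array([target[0]-o[0]-s*d[0],target[1]-o[1]-s*d[1],tz])
def snap(n):
    c=cam('wrist'); cv2.imwrite(f'pics/{n}.png',c['color'][:,:,::-1]); np.save(f'{n}.npy',c,allow_pickle=True); return c
E
cat > b.py <<'E'
from h import *
T=R.from_rotvec(current_ee_rot()).as_matrix()
print('y axis yaw',np.arctan2(T[1,1],T[0,1]))
print(current_t())
for n,t in (('wc',[.55,-.24,.05]),('wm',[.51,.19,.04]),('wr',[.545,.36,.03])):
    best=None
    for yaw in (0,np.pi,0.15,-.15,np.pi-.15):
        p=cam_pose(t,yaw,.24); q=inverse_kinematics(p,down(yaw))
        if q is not None:
            s=np.abs(np.array(q)-current_q()).max()
            if best is None or s<best[0]-.3: best=(s,yaw,p)
    print(n,best)
    reach(best[2],down(best[1])); pause(.1); c=snap(n)
    print(current_t(),current_q())
    for k in {'wc':['centres','tailstock_grip','saddle_mid','headstock_cup'],'wm':['magnifier','rest'],'wr':['brass_arbor','steel_arbor','rack']}[n]:
        for d in tip_of('wrist',k)[:2]:
            print(k,round(d['p'],2),np.round(d['pixel']),pts(c,d['pixel'][::-1]).round(4)[0])
E
python3 b.py
python3 - <<'E'
import cv2,numpy as np
i=[cv2.imread(f'pics/{n}.png') for n in('wc','wm','wr')]
a=np.vstack([np.hstack(i[:2]),np.hstack([i[2],i[2]*0])])
cv2.imwrite('pics/w3.png',cv2.resize(a,(800,600),interpolation=cv2.INTER_AREA))
E
```

```text
y axis yaw -1.129999267676995
1.55
wc (np.float64(0.7341032973777961), 0, array([ 0.54993482, -0.21874985,  0.24      ]))
3.3833 [-5.71563084e-01  8.33589512e-02  1.67657120e+00 -8.77794187e-05
  1.38187086e+00 -5.69986141e-01]
centres 0.96 [222. 318.] [ 0.552  -0.2257  0.0122]
tailstock_grip 0.64 [324. 315.] [ 0.5493 -0.3189  0.0911]
saddle_mid 0.67 [228. 324.] [ 0.5593 -0.2333  0.0125]
headstock_cup 0.96 [186. 329.] [ 0.5636 -0.179   0.0598]
wm (np.float64(0.7625282079588834), 0, array([0.50992095, 0.21374356, 0.24      ]))
5.3333 [ 1.90222824e-01 -1.04268596e-02  1.77274598e+00 -1.04680546e-04
  1.37928582e+00  1.91759154e-01]
magnifier 0.9 [55. 72.] [0.2429 0.3937 0.0063]
magnifier 0.86 [240. 354.] [0.5543 0.1921 0.0407]
wr (np.float64(0.297239957461398), 0, array([0.54490709, 0.38623698, 0.24      ]))
6.3167 [ 4.44922915e-01  2.58939792e-01  1.47713753e+00 -2.67225638e-04
  1.40527222e+00  4.46907347e-01]
brass_arbor 0.89 [233. 298.] [0.5252 0.3724 0.0442]
brass_arbor 0.2 [372. 324.] [0.5476 0.41   0.3549]
steel_arbor 0.73 [236. 344.] [0.5768 0.3688 0.044 ]
rack 0.88 [234. 318.] [0.5476 0.3629 0.0062]
rack 0.41 [235. 302.] [0.5296 0.3696 0.0438]
```

View pics/w3.png

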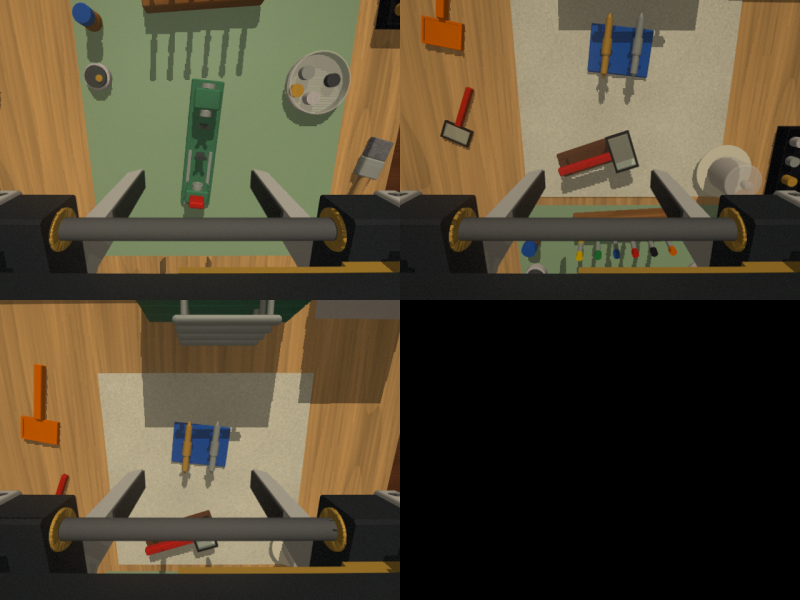

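The wrist views show the centres (headstock (205,90), red grip (197,201)), the magnifier on its rest with lens (622,150) and handle end (565,168), and the rack with brass at (187,445) on the left and steel at (215,445). Next I fit poses from the depth and colour.

```bash
cat >> h.py <<'E'
def cloud(c):
    v,u=np.mgrid[0:480,0:640]; P=pts(c,np.c_[u.ravel(),v.ravel()])
    P[c['z_map'].ravel()<=0]=np.nan
    hsv=cv2.cvtColor(c['color'],cv2.COLOR_RGB2HSV).reshape(-1,3).astype(int)
    return P,hsv,np.c_[u.ravel(),v.ravel()]
def big(m):
    n,l,s,_=cv2.connectedComponentsWithStats(m.reshape(480,640).astype(np.uint8),connectivity=8)
    return (l==1+np.argmax(s[1:,4])).ravel()
def rect(c,m,uv,z):
    Q=pts(c,uv[m],z)[:,:2]; (x,y),(w,h),a=cv2.minAreaRect((Q*1000).astype(np.float32))
    if w<h: w,h,a=h,w,a+90
    return np.array([x,y])/1000,w,h,a,m.sum()   # centre, long, short mm, angle of long side deg
E
cat > m.py <<'E'
from h import *
L=lambda n:np.load(n+'.npy',allow_pickle=True).item()
def near(P,x,y,r): return np.hypot(P[:,0]-x,P[:,1]-y)<r
f=lambda t:print(t)
def show(k,r): print(k,r[0].round(4),'%.1f x %.1f ang %.2f n%d'%r[1:])
for n in('wr','wm'):
    c=L(n);P,h,uv=cloud(c)
    m=big((h[:,0]>10)&(h[:,0]<28)&(h[:,1]>120)&near(P,.525,.37,.09)&(P[:,2]>.02)); show(n+' brass',rect(c,m,uv,.036)); print(np.nanpercentile(P[m,2],[50,90,98]))
    m=big((h[:,2]>50)&(h[:,1]<90)&near(P,.577,.37,.07)&(P[:,2]>.025)); show('  steel',rect(c,m,uv,.036))
    m=big((h[:,0]>105)&(h[:,0]<125)&(h[:,1]>120)&near(P,.55,.37,.09)&(P[:,2]<.012)&(P[:,2]>0.002)); show('  rack base',rect(c,m,uv,.006))
c=L('wm');P,h,uv=cloud(c)
red=((h[:,0]<8)|(h[:,0]>172))&(h[:,1]>150)&near(P,.52,.19,.13)
m=big(red&(P[:,2]>.03)); show('handle all',rect(c,m,uv,.049)); print(np.nanpercentile(P[m,2],[5,50,90]))
m=big(red&(P[:,2]>.046)); show('handle top',rect(c,m,uv,.049))
m=big(~red&near(P,.553,.192,.055)&(P[:,2]>.032)&(P[:,2]<.05)); show('frame',rect(c,m,uv,.043)); print(np.nanpercentile(P[m,2],[5,50,90]))
c=L('wc');P,h,uv=cloud(c)
g=(h[:,0]>50)&(h[:,0]<95)&(h[:,1]>80)&near(P,.555,-.23,.17)
m=big(g&(P[:,2]>.058)&(P[:,1]>-.2)); show('headstock top',rect(c,m,uv,.062)); print(np.nanpercentile(P[m,2],[5,50,90]))
m=big(g&(P[:,2]>.006)&(P[:,2]<.018)); show('base',rect(c,m,uv,.012))
red=((h[:,0]<8)|(h[:,0]>172))&(h[:,1]>120)&near(P,.55,-.32,.08)
m=big(red&(P[:,2]>.07)); show('grip',rect(c,m,uv,.092));print(np.nanpercentile(P[m,2],[5,50,90]))
m=big(red&(P[:,2]>.088)); show('grip top',rect(c,m,uv,.092))
E
python3 m.py
python3 - <<'E'
import cv2,numpy as np
i=cv2.imread('pics/wc.png')[110:345,270:380]
cv2.imwrite('pics/wcc.png',cv2.resize(cv2.rotate(i,cv2.ROTATE_90_CLOCKWISE),None,fx=3.4,fy=3.4,interpolation=cv2.INTER_CUBIC))
E
```

```text
wr brass [0.744  0.1025] 481.1 x 30.7 ang 179.94 n4570
[0.36494367 0.36633744 0.36700015]
  steel [0.6053 0.2466] 452.2 x 154.6 ang 0.79 n14428
  rack base [0.551  0.3662] 78.9 x 42.8 ang 84.23 n1813
wm brass [0.5256 0.3657] 99.6 x 14.8 ang 83.69 n1138
[0.04173135 0.04378401 0.04491834]
  steel [0.5756 0.3662] 100.3 x 15.7 ang 83.80 n1210
  rack base [0.5541 0.3649] 79.1 x 42.1 ang 84.82 n2434
handle all [0.4871 0.1674] 99.1 x 16.8 ang 17.61 n1208
[0.04015563 0.04906753 0.05016919]
handle top [0.4874 0.1666] 99.1 x 14.8 ang 17.80 n1043
frame [0.5554 0.1883] 71.5 x 44.4 ang 108.00 n2380
[0.04022051 0.04178103 0.04362906]
headstock top [ 0.566  -0.1507] 43.4 x 33.6 ang 174.08 n1424
[0.0602469  0.06220615 0.06329927]
base [ 0.5565 -0.2403] 247.6 x 58.9 ang 84.03 n5238
grip [ 0.5483 -0.3187] 25.4 x 21.0 ang 173.58 n423
[0.07231851 0.09029054 0.09263642]
grip top [ 0.5478 -0.3229] 25.2 x 12.7 ang 179.94 n255
```

View pics/wcc.png

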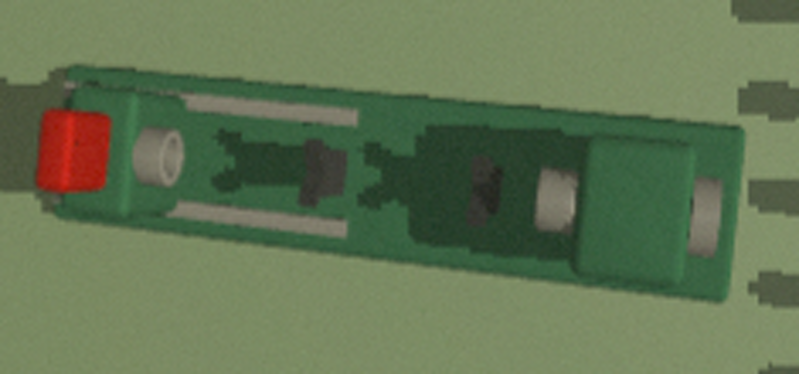

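```bash
cat > g1.py <<'E'
from h import *
c=np.load('wr.npy',allow_pickle=True).item();P,h,uv=cloud(c)
m=big((h[:,0]>10)&(h[:,0]<28)&(h[:,1]>120)&(np.hypot(P[:,0]-.525,P[:,1]-.37)<.09)&(P[:,2]>.02)&(P[:,2]<.08))
r=rect(c,m,uv,.036); print(r)
ctr=(r[0]+[.5256,.3657])/2
assert np.hypot(*(r[0]-[.5256,.3657]))<.004 and r[1]>95
yaw=np.radians(83.75-90)
move_gripper(.04,20)
reach([*ctr,.10],down(yaw)); 
print(move_l([*ctr,.017],speed=.1,guard=10), current_eef_pos())
move_gripper(.0,20); print('w',current_gripper_width(),current_finger_force(),current_wrist_force())
move_l([*ctr,.06],speed=.1)
move_l([*ctr,.22],speed=.3)
print('w',current_gripper_width(),current_t())
c=snap('held'); 
E
python3 g1.py
```

```text
(array([0.52559802, 0.36554788]), 99.82146453857422, 14.865190505981445, 83.31631469726562, np.int64(811))
False [0.52626615 0.36595263 0.01779599]
w 0.015236199097693337 19.999220073223114 [-3.09599326  0.38673789  2.76178437]
w 0.01583287274510464 10.8
```

```bash
cat >> h.py <<'E'
AX=np.radians(84.04); O=np.array([.5581,-.2259]); DX=-np.array([np.cos(AX),np.sin(AX)]); DY=np.array([-DX[1],DX[0]])
YB=AX-np.pi/2
def ctr(x,y,z): return np.array([*(O+x*DX+y*DY),z])
E
cat > g2.py <<'E'
from h import *
o=down(YB)
reach(ctr(.010,0,.22),o); print(current_t(),current_eef_pos(),ctr(.010,0,.22))
move_l(ctr(.010,0,.06),speed=.2); pause(.1)
print(current_eef_pos()-ctr(.010,0,.06), current_wrist_force())
print(move_l(ctr(.010,0,.0300),speed=.03,guard=5)); print(current_eef_pos()-ctr(.010,0,.031), current_wrist_force(),current_gripper_width())
E
python3 g2.py
```

```text
13.0083 [ 0.55738969 -0.23501385  0.21999002] [ 0.55706166 -0.23584595  0.22      ]
[ 0.00123249 -0.00071655  0.00190739] [-0.70017515  0.50146386 -1.57724076]
True
[-0.00065235  0.00022403  0.00032358] [-1.38060109 -0.68620522  3.77222365] 0.015219698353028093
```

```bash
cat > g3.py <<'E'
from h import *
move_gripper(.036)
p=np.array(current_eef_pos()); move_l([p[0],p[1],.12],speed=.2)
o=down(YB)
v=cam_pose([*(O+.01*DX),.05],YB,.20); move_l(v,speed=.4,frame=None); pause(.15)
c=snap('ph'); P,h,uv=cloud(c)
m=big((h[:,0]>10)&(h[:,0]<28)&(h[:,1]>100)&(np.hypot(P[:,0]-O[0],P[:,1]-O[1])<.09)&(P[:,2]>.035)&(P[:,2]<.08))
r=rect(c,m,uv,.05); d=r[0]-O; print(r, d@DX,d@DY, np.nanpercentile(P[m,2],[50,90,98]))
red=((h[:,0]<8)|(h[:,0]>172))&(h[:,1]>120)&(np.hypot(P[:,0]-.55,P[:,1]+.32)<.08)
m=big(red&(P[:,2]>.088)); r=rect(c,m,uv,.092); d=r[0]-O; print(r,d@DX,d@DY,current_t())
cv2.imwrite('pics/phc.png',cv2.resize(cv2.rotate(c['color'][60:400,200:440,::-1],cv2.ROTATE_90_CLOCKWISE),None,fx=2.3,fy=2.3,interpolation=cv2.INTER_CUBIC))
E
python3 g3.py
```

```text
(array([ 0.55717383, -0.23599733]), 100.09122467041016, 14.850656509399414, 83.86457824707031, np.int64(1206)) 0.010138918136368079 0.00012728188076142533 [0.05545291 0.05765225 0.05874003]
(array([ 0.54813495, -0.3198212 ]), 24.02964210510254, 6.153564929962158, 174.35006713867188, np.int64(175)) 0.09444823089931399 -0.00015896056951933757 16.625
```

View pics/phc.png

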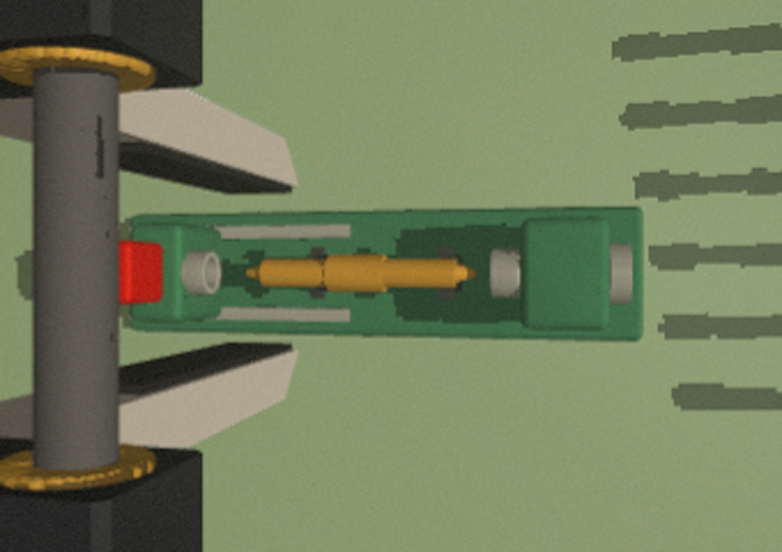

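The picture shows the brass arbor seated on both saddles, clear of both cups at (205,272) and (505,272). Next I push the tailstock home.

```bash
cat > g4.py <<'E'
from h import *
o=down(AX-np.pi)
x0=.0975
p=np.array(current_eef_pos())
move_gripper(.036)
reach(ctr(x0,0,.125),o); print(current_q()[5],current_t())
print(move_l(ctr(x0,0,.068),speed=.15,guard=10), current_eef_pos())
move_gripper(0,25); print('w',current_gripper_width()); f0=np.array(current_wrist_force())
xs=lambda:(np.array(current_eef_pos())[:2]-O)@DX
fs=lambda:((np.array(current_wrist_force())-f0)[:2]@DX).round(2)
print(xs())
s=move_l(ctr(x0-.030,0,.068),speed=.05,guard=15); print(s,xs(),fs())
s=move_l(ctr(x0-.060,0,.068),speed=.015,guard=12); print(s,xs(),fs(),current_t())
pause(.3); print(xs(),fs(),current_wrist_force(),current_gripper_width())
E
python3 g4.py
```

```text
0.9637171568473398 18.1333
False [ 0.54822552 -0.32289827  0.06831101]
w 0.011551140830491982
0.09835027075612823
False 0.06715457212691589 -1.09
True 0.06016330694627626 0.21 20.8333
0.060481932029878324 -1.16 [-0.56419478 -0.3461674   2.25564114] 0.011802553839762022
```

```bash
cat > g5.py <<'E'
from h import *
xs=lambda:(np.array(current_eef_pos())[:2]-O)@DX
f0=np.array(current_wrist_force())
p=np.array(current_eef_pos()); x=xs()
s=move_l(ctr(x-.012,0,.068),speed=.015,guard=22); print(s,xs(),((np.array(current_wrist_force())-f0)[:2]@DX))
pause(.2); print(xs(),current_wrist_force())
move_gripper(.034); print(xs())
p=np.array(current_eef_pos()); move_l([p[0],p[1],.125],speed=.2)
o=down(YB); v=cam_pose([*(O+.02*DX),.05],YB,.2); reach(v,o); pause(.15)
c=snap('home'); P,h,uv=cloud(c)
m=big((h[:,0]>10)&(h[:,0]<28)&(h[:,1]>100)&(np.hypot(P[:,0]-O[0],P[:,1]-O[1])<.09)&(P[:,2]>.035)&(P[:,2]<.08))
r=rect(c,m,uv,.05); d=r[0]-O; print(r, d@DX,d@DY)
red=((h[:,0]<8)|(h[:,0]>172))&(h[:,1]>120)&(np.hypot(P[:,0]-.55,P[:,1]+.29)<.08)
m=big(red&(P[:,2]>.088)); r=rect(c,m,uv,.092); d=r[0]-O; print(r,d@DX,d@DY,current_t())
cv2.imwrite('pics/homec.png',cv2.resize(cv2.rotate(c['color'][60:400,200:440,::-1],cv2.ROTATE_90_CLOCKWISE),None,fx=2.3,fy=2.3,interpolation=cv2.INTER_CUBIC))
E
python3 g5.py
```

```text
True 0.059610138622945535 4.420069995408813
0.05996332582587676 [-0.146247   -4.55651161  1.13351722]
0.058819359593435885
(array([ 0.55840747, -0.22290408]), 84.72029876708984, 15.476301193237305, 83.71732330322266, np.int64(1166)) -0.0030116486555963606 -5.2697013659430165e-06
(array([ 0.55211755, -0.28392639]), 25.165245056152344, 11.532032012939453, 174.065673828125, np.int64(348)) 0.05833391945730799 7.501098392396798e-05 24.4417
```

View pics/homec.png

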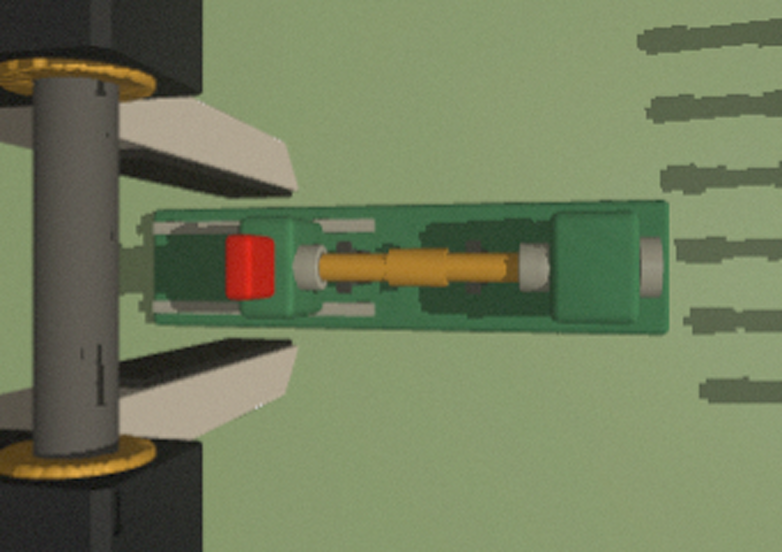

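The picture shows the arbor between both cups, with the tailstock cup at (313,268) and headstock cup at (533,268). I check the cup and collar edges numerically offline.

```bash
python3 - <<'E'
from h import *
for n in('ph','home'):
    c=np.load(n+'.npy',allow_pickle=True).item();P,h,uv=cloud(c)
    d=P[:,:2]-O; x=d@DX; y=d@DY
    for lab,y0,y1 in(('axis',-.002,.002),('y6.8',.0063,.0075),('y-6.8',-.0075,-.0063)):
        print(n,lab)
        m=(abs(x)<.11)&(y>y0)&(y<y1)&(P[:,2]>.03)
        b=np.round(x[m]*1000/2).astype(int)*2
        print(' '.join(f"{k}:{np.median(P[m,2][b==k])*1000:.0f}/{np.median(h[m,1][b==k]):.0f}" for k in sorted(set(b)) if k<70))
    print(np.array(c['position']).round(3),(np.array(c['position'])[:2]-O)@DX)
E
```

```text
ph axis
-100:62/36 -98:63/37 -96:63/36 -94:62/36 -92:61/103 -90:62/108 -88:62/106 -86:62/106 -84:62/105 -82:62/106 -80:63/104 -78:63/106 -76:63/108 -74:62/105 -72:62/106 -70:62/107 -68:63/106 -66:62/106 -64:63/104 -62:62/106 -60:61/96 -58:60/42 -56:60/37 -54:60/36 -52:60/38 -50:60/40 -48:60/37 -40:51/146 -38:52/167 -36:53/190 -34:54/188 -32:55/186 -30:310/36 -28:312/34 -26:331/30 -24:332/28 -22:322/184 -20:322/183 -18:56/186 -16:56/185 -14:56/186 -12:56/188 -10:56/190 -8:56/188 -6:56/186 -4:56/186 -2:58/185 0:58/186 2:58/187 4:58/185 6:58/185 8:58/189 10:58/185 12:58/184 14:58/185 16:58/188 18:58/186 20:58/186 22:58/185 24:56/180 26:56/186 28:56/186 30:56/188 32:57/188 34:56/188 36:56/188 38:55/186 40:56/187 42:55/187 44:56/185 46:56/185 48:56/182 50:56/185 52:56/182 54:54/175 56:53/178 58:52/164 60:53/173
ph y6.8
-100:60/40 -98:60/39 -96:60/39 -94:59/38 -92:60/76 -90:62/104 -88:63/108 -86:62/106 -84:62/104 -82:63/106 -80:63/105 -78:62/105 -76:63/104 -74:62/102 -72:62/104 -70:63/107 -68:63/102 -66:63/100 -64:62/108 -62:63/99 -60:62/88 -58:58/44 -56:58/44 -54:57/41 -52:58/40 -50:57/38
[... 2342 characters left out ...]
:60/42 -98:61/38 -96:61/40 -94:61/38 -92:60/73 -90:62/106 -88:62/102 -86:62/102 -84:64/103 -82:62/106 -80:62/107 -78:62/104 -76:62/106 -74:63/108 -72:63/106 -70:63/102 -68:62/103 -66:62/110 -64:63/105 -62:64/103 -60:61/85 -58:57/44 -56:58/40 -54:57/39 -52:57/40 -50:58/40 -48:57/40 -46:56/66 -30:47/92 -28:48/77 -26:48/85 -24:50/83 -20:312/33 -18:314/32 -16:333/29 -14:334/26 -12:325/184 -10:324/184 -8:54/182 -6:54/179 -4:54/178 -2:55/182 0:54/182 2:55/180 4:54/183 6:54/180 26:40/69 28:49/64 30:49/58 32:48/69 36:56/40 38:50/55 40:57/40 42:57/42 44:57/41 46:58/64 48:61/100 50:61/102 52:62/108 54:78/218 56:92/218 58:92/217 60:92/214 62:92/218 64:92/194
[ 0.565 -0.165  0.379] -0.061582935711889615
```

The arbor is home: collar to x=+7, mouths at −47 and +37. Next is the magnifier.

```bash
cat > g6.py <<'E'
from h import *
a=np.radians(17.75); mx=np.array([np.cos(a),np.sin(a)])
Om=np.array([.5556,.1884]); g=Om-.057*mx
o=down(a-np.pi/2)
move_gripper(.045)
p=np.array(current_eef_pos()); move_l([p[0],p[1],.22],speed=.3)
reach([*g,.20],o); print(current_q()[5],current_t())
move_l([*g,.07],speed=.2)
print(move_l([*g,.023],speed=.06,guard=10)); pause(.15); print(current_eef_pos()-np.array([*g,.023]))
move_gripper(0,40); print('w',current_gripper_width(),current_eef_pos(),current_wrist_force())
p=np.array(current_eef_pos())
move_l([p[0],p[1],.06],speed=.06); move_l([p[0],p[1],.22],speed=.25)
print('w',current_gripper_width(),current_wrist_force(),current_torque())
reach(ctr(-.005,-.057,.22),down(AX-np.pi)); pause(.4)
c=snap('mag'); print(current_eef_pos()-ctr(-.005,-.057,.22),current_ee_rot()-down(AX-np.pi),current_t())
cv2.imwrite('pics/mag1.png',c['color'][:,:,::-1])
E
python3 g6.py
```

```text
1.3751070707927324 26.7333
False
[4.36245465e-04 4.33907054e-05 4.89263125e-04]
w 0.013540997985985407 [0.50134776 0.17096032 0.02302091] [ 0.0838878  -0.99358253  0.44766048]
w 0.013714236386922 [ 0.3568559  -0.2191076  -2.15522911] [ 0.0531672   0.00608336 -0.00823681]
[9.81965403e-05 2.26465845e-04 3.42001278e-05] [-5.08316707e-06  7.13714066e-04  9.97621771e-05] 32.65
```

View pics/mag1.png

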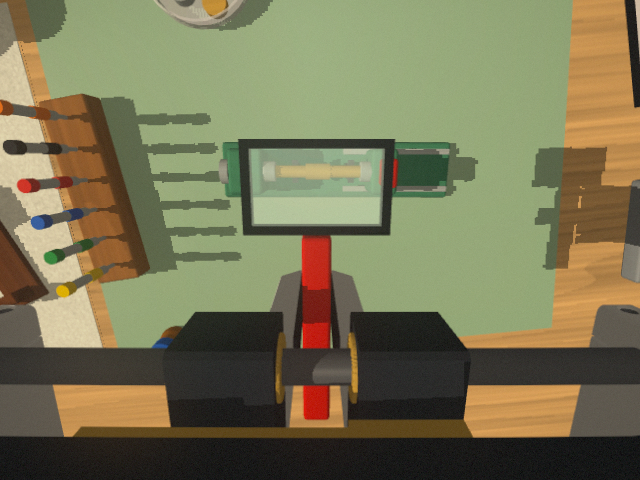

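The lens frame at (318,187) is held by the red handle (316,330), with the arbor visible behind it. I measure its level and position in the grasp.

```bash
cat >> h.py <<'E'
def lens(c,zt):
    """frame's plane and centre from a wrist view, zt = expected height of the frame's top"""
    P,h,uv=cloud(c); roi=(uv[:,0]>225)&(uv[:,0]<405)&(uv[:,1]>90)&(uv[:,1]<242)
    m=roi&(h[:,2]<75)&(abs(P[:,2]-zt)<.02); m=big(m)
    k=cv2.erode(m.reshape(480,640).astype(np.uint8),np.ones((3,3))).ravel()>0
    d=P[k,:2]-O; x=d@DX; y=d@DY; A=np.c_[x-x.mean(),y-y.mean(),np.ones(len(x))]
    s=np.linalg.lstsq(A,P[k,2],rcond=None)[0]
    q=A@s; good=abs(P[k,2]-q)<.003; s=np.linalg.lstsq(A[good],P[k,2][good],rcond=None)[0]
    r=rect(c,m,uv,s[2]); e=r[0]-O
    print('tilt about y,x deg',np.degrees(s[:2]).round(2),'top z',s[2].round(4),'centre x,y',(e@DX).round(4),(e@DY).round(4),'size',r[1],r[2],'ang err',(r[3]-np.degrees(AX)+90)%180-90,good.sum())
E
python3 -c "
from h import *
lens(np.load('mag.npy',allow_pickle=True).item(),.22+.012+.008)"
```

```text
tilt about y,x deg [-0.04  0.01] top z 0.2405 centre x,y -0.0059 -0.0004 size 70.03345489501953 43.38050079345703 ang err 0.071457824707025 2852
```

```bash
cat > g7.py <<'E'
from h import *
t=lambda z:ctr(-.0044,-.0566,z)
move_l(t(.10),speed=.12)
print(move_l(t(.0557),speed=.03,guard=8)); pause(.6)
print(current_eef_pos()-t(.0557),current_wrist_force(),current_torque(),current_gripper_width(),abs(np.array(current_joint_velocities())).max(),current_t())
c=snap('fin'); lens(c,.0757); 
s=cam('side'); cv2.imwrite('pics/fside.png',cv2.resize(s['color'][120:340,200:440,::-1],None,fx=2.5,fy=2.5,interpolation=cv2.INTER_CUBIC))
E
python3 g7.py
```

```text
False
[ 2.95651900e-06 -1.53150175e-05 -1.18254609e-05] [ 0.56875288  0.68143792 -2.00095131] [ 0.04826942 -0.00489442  0.00122618] 0.013650486004504454 0.002490573288786438 36.025
tilt about y,x deg [-0.03  0.09] top z 0.0761 centre x,y -0.0049 -0.0001 size 70.04278564453125 43.37723922729492 ang err 0.029595336914056247 2877
```

View pics/fside.png

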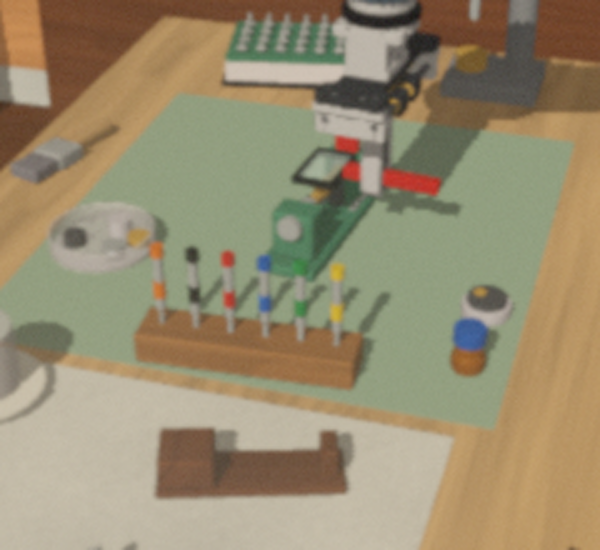

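View pics/fin.png

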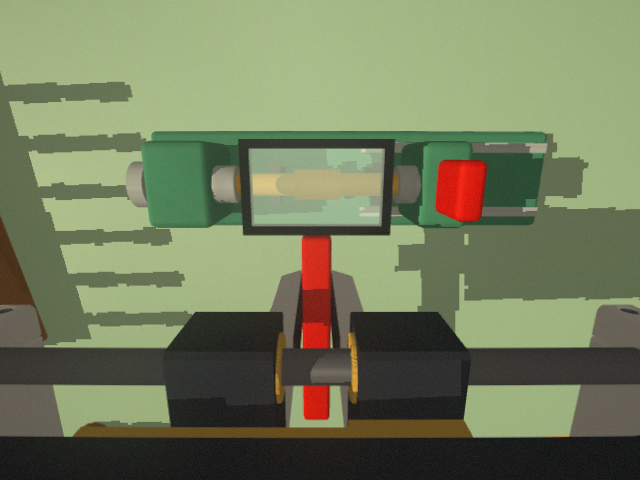

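The side view shows the lens level over the arbor (325,167), with the driver rack and other things undisturbed. The wrist view shows the frame (316,187) centred over the collar (315,183) and both arbor points in the cups.

```bash
python3 -c "
from plant import *
print(sign_off(),current_t())"
```

```text
the job is handed in; nothing more can be done
the job is handed in; nothing more can be done
```

I handed the job in at about 36 s on the robot's clock, with the arbor home in both cups and the magnifier held level about 10 mm above its collar, lens centred to within about 1 mm.

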